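# Turn the drying carousel until the pot stands at the spout

### The job

Turn the drying carousel by pushing the upright posts on its rim until the small enamel pot stands squarely in line with the spout of the drip tray underneath, on the spout's side, then let go and leave the carousel at rest. Grasp and lift nothing: do not touch the pot, jars or tamper standing on the carousel, turn it gently enough that everything on it stays standing on it, and leave the jar, lid and tong lying beside it alone.

Things in the scene. Friction and masses are not known exactly. Their poses are not given: they have to be found in the camera images.
- carousel: Round wooden turntable 324 mm across, deck 12 mm thick. Origin on its vertical z axis, at the deck's underside 30 mm above the drainboard; its x axis points at one of its six rim posts. It turns both ways without stops (3 full turns at least) when pushed with 1 to 2 N at a post, and stops within 2 degrees when no longer pushed
- spout (a point): Inner end of the spout, a straight white enamel trough 44 mm wide and 20 mm high that sticks out of the drip tray straight away from the axis. The point lies on its centre line 10 mm above the drainboard, 150 mm from the axis (under the carousel's rim); the trough runs on outward to 230 mm. The horizontal line from the axis through this point is the direction in which the pot must stand
- tray: Fixed round white enamel drip tray, 300 mm across, 28 mm high, under the carousel on the same axis; origin on the axis at the drainboard, its -x axis points along the spout, roughly towards the robot (up to 30 degrees to either side)
- pot: Small white enamel pot, open on top, 72 mm across and 55 mm high, dark bead on the rim and a thin wire bail handle hinged at two ears and folded down against its side (reaches 45 mm from the pot's centre); loose on the carousel; origin at the centre of its underside, z up
- jar_a: Upturned glass jar standing mouth down on the carousel, 62 mm across, 72 mm high; origin at the centre of its foot, z up
- jar_b: Second upturned glass jar on the carousel, same shape and size; origin at the centre of its foot, z up
- tamper: Turned wooden tamper standing on its 48 mm wide round head on the carousel, 72 mm high with a slim waist; origin at the centre of its foot, z up
- jar_c: Third upturned glass jar, same shape, standing on the drainboard beside the carousel; origin at the centre of its foot
- lid: Round polypropylene jar lid, 88 mm across, 14 mm high, lying on the drainboard beside the carousel; origin at the centre of its underside
- tong: Aluminium jar tong with a pivot and lever, 205 mm long along its x axis, 58 mm wide, 16 mm high, lying on the drainboard beside the carousel; origin under its pivot
- post (a point): One of six alike upright steel rim posts, every 60 degrees on a circle of radius 150 mm about the axis, this one on the carousel's +x axis. Shaft 12 mm thick from the deck (42 mm above the drainboard) up to about 100 mm, then an 18 mm ball, top at 117 mm. The point lies on the shaft's centre line 75 mm above the drainboard
- deck (a point): Centre of the carousel's flat top, 42 mm above the drainboard. Four things stand loose on it, centred 72 mm from the axis, up to 72 mm tall (tops 114 mm above the drainboard), none reaching farther than 120 mm from the axis
Not all that is in view belongs to the job. What is shaped like the tamper but purple is not meant. What is shaped like the jar_a but turquoise is not meant.

How it is judged:
At the end, for the whole second after the job is handed in: The pot stands upright on the carousel on the spout's side, its centre within 18 mm of the spout's centre line and 55 to 90 mm from the axis; the jars and the tamper still stand on the carousel, and the carousel and pot are at rest (y of pot in the frame of tray between -0.018 and 0.018 m and x of pot in the frame of tray between -0.09 and -0.055 m and height (world z) of pot between 0.038 and 0.046 m and angle between pot's own z axis and vertical below 0.1 rad and height (world z) of each of jar_a, jar_b, tamper above 0.038 m and angular speed of carousel below 0.05 rad/s and linear speed of pot below 0.02 m/s); the robot touches nothing.
It fails at once if the robot touches something that stands on the carousel (contact force between any of the fingers, the arm and pot above 1 N or contact force between any of the fingers, the arm and jar_a above 1 N or contact force between any of the fingers, the arm and jar_b above 1 N or contact force between any of the fingers, the arm and tamper above 1 N).
It fails at once if something on the carousel is lifted (height (world z) of any of pot, jar_a, jar_b, tamper above 0.05 m).
It fails at once if something on the carousel tips over (angle between any of pot, jar_a, jar_b, tamper's own z axis and vertical above 0.3 rad).
It fails at once if the jar, lid or tong beside the carousel is moved (distance of any of jar_c, lid, tong from where it was at the start of the episode above 0.02 m).
It also fails if it takes over 69 s, if anything falls off the work surface, if the arm or the gripper's body presses on something with over 40 N, if the wrist force passes 120 N, or if a joint passes its speed limit or range.

### The arm

A 6-joint arm with a two-finger parallel gripper is mounted at the origin on the work surface. World frame = base frame: x ahead of the robot, y to its left, z up, the work surface at z = 0. Lengths are in m, angles in rad, forces in N, time in s.
With the tool pointing down it reaches from about 0.375 to 0.9 m from the base axis. Payload 3.1 kg.
Tool frame: the origin (TCP) lies at the very end of the fingers, on their centre line; the grasp point (between the pads) lies 19 mm behind it; y points along the fingers, z is the direction in which the jaws open and shut, and the axes are right-handed (so a half turn about y gives the same grasp; the last joint's range is limited). The gripper opens to 85 mm and grips with 20 to 120 N. Pads are 22 mm wide; open, the fingers measure 114 mm over their backs; the gripper's body (76 mm by 85 mm) begins 54 mm behind the grasp point. The pads swing forward as they close: fully open they stand 13 mm farther back than shut.
Start: joints at [-1.333, 0.527, 1.433, -0, 1.181, -0.178], TCP at [0.252, -0.572, 0.231] pointing down, gripper open.
Joint ranges: [-3.08, 3.08], [-0.75, 2.2], [0.22, 2.44], [-1.43, 4.57], [0, 2.65], [-2.85, 2.85]. Speed limits (rad/s): [2.79, 2.79, 3.14, 3.14, 3.14, 3.14].

### API

Orientations are given as a unit quaternion [w, x, y, z].
In Python, from bench import state, get_image, bot gives the robot as it stands. The module is installed in compiled form; this text tells all that it offers.
- The arm moves only by the shell command python3 -m crank 'ROWS' [OPENING] [FORCE]. ROWS is JSON, a list of rows, each a list of 4 numbers: the shift along the tool's x, y, z in m, then the turn about the tool's y in degrees. In form: [[dx, dy, dz, spin], ...]. A call has 1 to 12 rows; each row shifts and turns the commanded pose from where the row before left it, along the tool's axes as they then stand; what a row does not reach is not made up. A row lasts 1/8 s, in which the tool goes at most 62.5 mm and 10.7 degrees, less where a joint would pass 70% of its speed; a pose out of reach is approached as far as the arm can. A call is refused whole if a number of a shift passes 0.0625 or a number of a turn 10.7, either way. A call with a gripper value outside its range is refused whole. OPENING is the opening, from 0 (shut) to 1 (fully open), set as the call begins (- or left out, the last holds). The fingers move at their own pace and stop on an object; FORCE is the grip in N (left out, the last holds). Time passes only in rows, so rows that do not move let the fingers close. It gives the time, the measured TCP pose, the force and the opening at its end, in the units of the state.
- state(): the state, without advancing time (a new reading comes with each control period).
- get_image(name): name is "side" or "top" or "wrist"; returns a dict with "image" (420x560x3 uint8, red, green, blue), "range_z" (420x560 float32, m along the optical axis (not along the pixel's ray), 0 where there is no reading), "vfov" (degrees; the focal length in pixels is half the picture's height over the tangent of half this angle, whatever the lens; pixels are square), "cx", "cy" (the principal point, pixels), "k1" (the pictures are not rectified: a ray, as slopes to the right and down, at radius r is drawn at 1 + k1 r^2 times it, then the intrinsics apply), "pose" (4x4, takes a point from camera to world coordinates). Camera axes: x right, y down, z forward; pixel columns grow to the right and rows downward; lengths in m; the calibration is good to about 2 mm. A picture is of the moment at which its call begins.
- bot.close_job(): hands the job in, once; it reports no verdict.
The state is a dict: "time": time; "qpos": joint angles; "dq": joint speeds; "joint_efforts": joint torques, N m; "tcp_pos": TCP position; "ee_rot": TCP orientation; "ft_force": force on the tool from outside, world axes, zero at the start; "torque": the same for the moment, N m; "opening": finger opening in m.
Only numpy, scipy, OpenCV 4.12 (cv2) and the standard library are available. Lean on these libraries where they do the work, as an engineer would, in place of code of your own. Each camera call takes 0.05 s, during which the arm holds its last target.

## Working session

There is one attempt and no reset: what is moved stays moved. The work goes in short steps, Python scripts to look and compute and a shell command to move; the robot and the scene stay as the last step left them, time stands still between calls to the robot, and variables do not carry over. Pictures are saved under pics/ and viewed, and the job is handed in when it is done.

```bash
mkdir -p pics; python3 - <<'E'
from bench import state,get_image
import cv2,numpy as np
s=state();print({k:np.round(v,3).tolist() for k,v in s.items()})
for n in ("top","side","wrist"):
    d=get_image(n);cv2.imwrite(f"pics/{n}0.png",d["image"][:,:,::-1]);np.savez(f"{n}0.npz",**d)
    print(n,d["vfov"],d["cx"],d["cy"],d["k1"],np.round(d["pose"],3).tolist())
E
```

```text
{'time': 0.0, 'qpos': [-1.334, 0.528, 1.434, -0.0, 1.181, -0.179], 'dq': [-0.001, 0.001, -0.0, 0.0, -0.001, -0.001], 'joint_efforts': [0.0, -44.234, -17.802, -0.0, 0.009, -0.0], 'tcp_pos': [0.252, -0.571, 0.23], 'ee_rot': [0.146, -0.146, 0.693, -0.691], 'ft_force': [-0.018, -0.99, -0.309], 'torque': [0.062, -0.005, 0.001], 'opening': 0.085}
top 44.30434280418332 277.23674429293624 217.9834802132644 -0.048069803020715916 [[-0.009, -0.982, 0.19, 0.241], [-1.0, 0.011, 0.009, -0.027], [-0.011, -0.19, -0.982, 1.491], [0.0, 0.0, 0.0, 1.0]]
side 52.05521112539262 267.6886280808068 207.27362134877583 0.017910944339660992 [[-0.817, -0.434, 0.38, 0.132], [-0.577, 0.592, -0.563, 0.525], [0.02, -0.678, -0.734, 0.788], [0.0, 0.0, 0.0, 1.0]]
wrist 60.402411366153345 278.75113848602984 209.94504568932152 -0.0755820500909648 [[0.404, -0.879, -0.252, 0.317], [-0.915, -0.389, -0.11, -0.543], [-0.001, 0.275, -0.961, 0.373], [0.0, 0.0, 0.0, 1.0]]
```

View pics/top0.png

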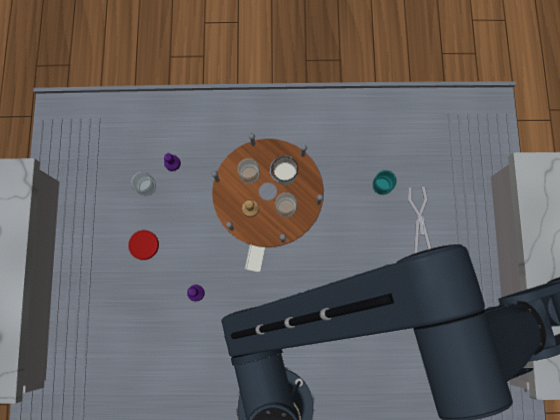

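View pics/side0.png

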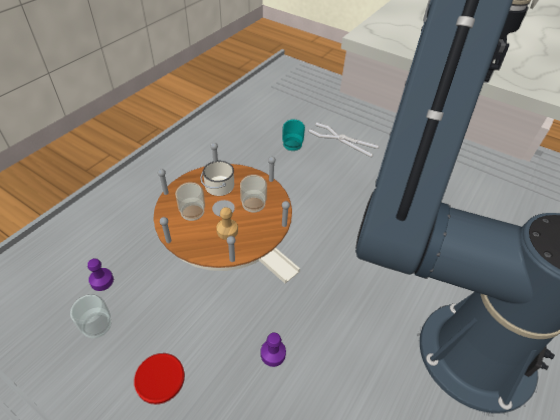

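The top view shows the pot at (285,169), white with a dark rim. The glass jars are at (248,170) and (286,204), the tamper at (250,208), and the spout at (256,259). Post balls are at about (252,138), (303,150), (319,198), (283,238), (230,226) and (214,176). The lookalikes are off the carousel: turquoise jar (384,182), glass jar (144,184), and purple tampers (172,162) and (196,293). I'll check the pot in a crop and measure everything.

```bash
cat > h.py <<'E'
import numpy as np,cv2
def K(d):
    f=210/np.tan(np.radians(float(d["vfov"]))/2);return np.array([[f,0,float(d["cx"])],[0,f,float(d["cy"])],[0,0,1.]])
def dist(d): return np.array([float(d["k1"]),0,0,0,0])
def ray(d,uv):
    p=cv2.undistortPoints(np.float64(uv).reshape(-1,1,2),K(d),dist(d)).reshape(-1,2)
    P=np.array(d["pose"]);r=np.c_[p,np.ones(len(p))]@P[:3,:3].T
    return P[:3,3],r
def onz(d,uv,z):
    o,r=ray(d,uv);t=(z-o[2])/r[:,2];return o+t[:,None]*r
def cloud(d):
    v,u=np.mgrid[0:420,0:560];uv=np.c_[u.ravel(),v.ravel()].astype(float)
    o,r=ray(d,uv);return (o+r*np.array(d["range_z"]).reshape(-1,1)).reshape(420,560,3)
def proj(d,X):
    P=np.linalg.inv(np.array(d["pose"]));c=np.float64(X)@P[:3,:3].T+P[:3,3]
    return cv2.projectPoints(c,np.zeros(3),np.zeros(3),K(d),dist(d))[0].reshape(-1,2)
def fitc(p):
    A=np.c_[2*p[:,:2],np.ones(len(p))];s=np.linalg.lstsq(A,(p[:,:2]**2).sum(1),rcond=None)[0]
    return s[:2],np.sqrt(s[2]+s[0]**2+s[1]**2)
E
python3 - <<'E'
from h import *
for n in("top","side"):
    d=np.load(n+"0.npz");im=d["image"];hsv=cv2.cvtColor(im,cv2.COLOR_RGB2HSV)
    C=cloud(d)
    # deck
    m=((hsv[...,0]<18)&(hsv[...,1]>110)&(abs(C[...,2]-.042)<.012)).astype(np.uint8)
    m=cv2.morphologyEx(m,cv2.MORPH_OPEN,np.ones((3,3)))
    c=max(cv2.findContours(m,0,cv2.CHAIN_APPROX_NONE)[0],key=cv2.contourArea)
    p=onz(d,c.reshape(-1,2),.042)
    ctr,R=fitc(p)
    for _ in range(10):
        e=np.hypot(*(p[:,:2]-ctr).T)-R; k=abs(e)<max(.003,np.median(abs(e))*1.5); ctr,R=fitc(p[k])
    print(n,"deck",ctr.round(4),round(R,4),k.sum(),len(k))
    # spout
    r=np.hypot(C[...,0]-ctr[0],C[...,1]-ctr[1])
    m=((hsv[...,1]<50)&(hsv[...,2]>195)&(r<.26)&(r>.15)&(C[...,2]<.035)).astype(np.uint8)
    c=max(cv2.findContours(m,0,cv2.CHAIN_APPROX_NONE)[0],key=cv2.contourArea)
    b=onz(d,cv2.boxPoints(cv2.minAreaRect(c)),.02)
    M=cv2.moments(c);print("spout",cv2.contourArea(c),b[:,:2].round(3).tolist(),onz(d,[[M['m10']/M['m00'],M['m01']/M['m00']]],.02).round(4), [M['m10']/M['m00'],M['m01']/M['m00']])
    # balls
    k=(C[...,2]>.100)&(C[...,2]<.13)&(r>.125)&(r<.175)
    N,l,st,_=cv2.connectedComponentsWithStats(k.astype(np.uint8))
    for i in range(1,N):
        if st[i,4]<8: continue
        q=C[l==i];vv,uu=np.where(l==i);w=onz(d,[[uu.mean(),vv.mean()]],.11)[0]
        dx=w[:2]-ctr;print("ball",st[i,4],w.round(3),"r",np.hypot(*dx).round(4),"az",np.degrees(np.arctan2(dx[1],dx[0])).round(1))
    k=(C[...,2]>.085)&(C[...,2]<.107)&(r<.12)&(hsv[...,1]<60)
    N,l,st,_=cv2.connectedComponentsWithStats(k.astype(np.uint8))
    for i in range(1,N):
        if st[i,4]<20: continue
        q=C[l==i];cc,rr=fitc(q);dx=cc-ctr;print("obj",st[i,:].tolist(),cc.round(3),rr.round(3),"r",np.hypot(*dx).round(4),"az",np.degrees(np.arctan2(dx[1],dx[0])).round(1))
d=np.load("top0.npz");a=cv2.resize(d["image"][130:280,195:345,::-1],(600,600),interpolation=2)
cv2.imwrite("pics/crop_top.png",a)
E
```

```text
top deck [0.5997 0.0143] 0.1585 269 371
spout 15.5 [[0.412, 0.067], [0.445, 0.06], [0.438, 0.028], [0.406, 0.035]] [[0.4293 0.0403 0.02  ]] [258.9569892473118, 251.03225806451613]
ball 33 [0.742 0.057 0.11 ] r 0.1488 az 16.5
ball 31 [ 0.708 -0.09   0.11 ] r 0.1498 az -43.9
ball 33 [0.634 0.16  0.11 ] r 0.1494 az 76.6
ball 33 [ 0.566 -0.132  0.11 ] r 0.1502 az -102.8
ball 34 [0.493 0.117 0.11 ] r 0.1482 az 136.1
ball 34 [ 0.458 -0.028  0.11 ] r 0.1481 az -163.2
obj [272, 156, 26, 26, 144] [ 0.652 -0.036] 0.034 r 0.0722 az -43.8
side deck [0.5975 0.0215] 0.1597 299 548
spout 549.0 [[0.454, 0.071], [0.454, 0.023], [0.369, 0.042], [0.371, 0.087]] [[0.4082 0.0575 0.02  ]] [281.0188221007893, 264.59805707346686]
ball 41 [ 0.708 -0.083  0.11 ] r 0.1521 az -43.6
ball 43 [ 0.564 -0.125  0.11 ] r 0.1505 az -102.9
ball 49 [0.742 0.062 0.11 ] r 0.1505 az 15.6
ball 54 [ 0.456 -0.023  0.11 ] r 0.1483 az -162.6
ball 60 [0.634 0.165 0.11 ] r 0.1478 az 75.6
ball 62 [0.491 0.122 0.11 ] r 0.1467 az 136.5
obj [203, 161, 31, 26, 286] [ 0.651 -0.03 ] 0.035 r 0.0747 az -43.9
obj [241, 190, 25, 10, 136] [ 0.551 -0.034] 0.031 r 0.0723 az -129.7
obj [178, 196, 26, 13, 133] [0.649 0.071] 0.03 r 0.0717 az 43.7
```

View pics/crop_top.png

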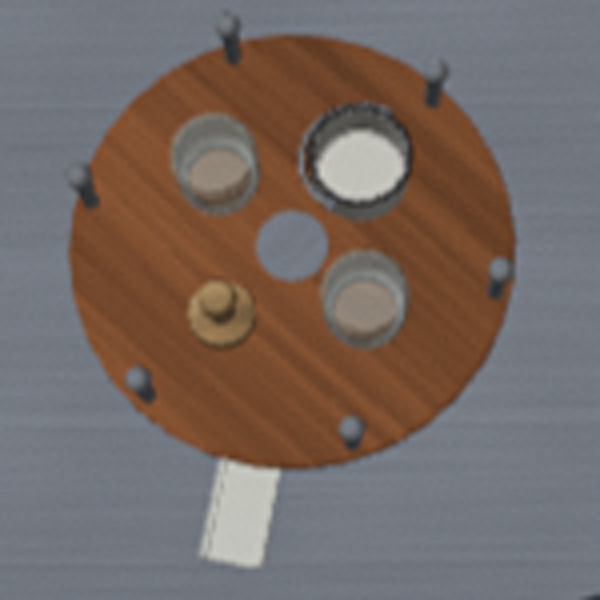

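The crop confirms the choice: the object at the upper right has a dark rim bead and a white interior, so it is the pot. Next I'll refine the axis and spout, and work out the tool axes.

```bash
python3 - <<'E'
from h import *
from bench import state
from scipy.spatial.transform import Rotation as Ro
d=np.load("top0.npz")
hsv=cv2.cvtColor(d["image"],cv2.COLOR_RGB2HSV)
m=((hsv[...,1]<40)&(hsv[...,2]>170)).astype(np.uint8);m[:244]=0;m[275:]=0;m[:,:235]=0;m[:,280:]=0
c=max(cv2.findContours(m,0,cv2.CHAIN_APPROX_NONE)[0],key=cv2.contourArea)
b=onz(d,cv2.boxPoints(cv2.minAreaRect(c)),.02);print(cv2.contourArea(c),b[:,:2].round(3).tolist())
cc=b.mean(0)[:2];v=cc-[.600,.014];print("spout ctr az",np.degrees(np.arctan2(v[1],v[0])),np.hypot(*v))
s=state();q=s["ee_rot"];R=Ro.from_quat([q[1],q[2],q[3],q[0]]).as_matrix();print(R.round(3))
T=np.array([.602+.155*np.cos(np.radians(274)),.017+.155*np.sin(np.radians(274)),.23])
print(T,(T-s["tcp_pos"]),R.T@(T-s["tcp_pos"]))
E
```

```text
314.0 [[0.38, 0.08], [0.447, 0.067], [0.438, 0.026], [0.371, 0.039]]
spout ctr az 168.39801476448915 0.19502091167951366
[[-0.915 -0.     0.404]
 [-0.404  0.002 -0.915]
 [-0.    -1.    -0.002]]
[ 0.61281225 -0.13762243  0.23      ] [ 0.36047481  0.43356457 -0.00054442] [-0.504879    0.00111965 -0.251031  ]
```

```bash
python3 -m crank '[[-0.042,0,-0.021,0],[-0.042,0,-0.021,0],[-0.042,0,-0.021,0],[-0.042,0,-0.021,0],[-0.042,0,-0.021,0],[-0.042,0,-0.021,0],[-0.042,0,-0.021,0],[-0.042,0,-0.021,0],[-0.042,0,-0.021,0],[-0.042,0,-0.021,0],[-0.042,0,-0.021,0],[-0.042,0,-0.021,0]]' 0 20
python3 -m crank '[[0,0,0,-10],[0,0,0,-10],[0,0,0,-10],[0,0,0,-10],[0,0,0,-10],[0,0,0,-10],[0,0,0,-10],[0,0,0,0],[0,0,0,0]]'
cat > look.py <<'E'
import sys
from h import *
from bench import state,get_image
from scipy.spatial.transform import Rotation as Ro
s=state();q=s["ee_rot"];R=Ro.from_quat([q[1],q[2],q[3],q[0]]).as_matrix()
C0=np.array([.602,.017]);v=s["tcp_pos"][:2]-C0
print("t",s["time"],"tcp",np.round(s["tcp_pos"],4),"r",np.hypot(*v).round(4),"az",np.degrees(np.arctan2(v[1],v[0]))%360,"xyaw",np.degrees(np.arctan2(R[1,0],R[0,0]))%360,"ydown",R[2,1].round(3),"q",np.round(s["qpos"],2),"F",np.round(s["ft_force"],1),"open",s["opening"])
n=sys.argv[1]
for c in sys.argv[2:]:
    d=get_image(c);np.savez(f"{c}{n}.npz",**d);cv2.imwrite(f"pics/{c}{n}.png",d["image"][:,:,::-1])
E
python3 look.py 1 side wrist
```

```text
time: 1.65
tcp_pos: [0.6124, -0.1363, 0.231]
ee_rot: [0.146, -0.146, 0.692, -0.692]
ft_force: [0.5, -1.6, 0.1]
opening: -0.0003
time: 2.78
tcp_pos: [0.6116, -0.1376, 0.2311]
ee_rot: [-0.516, 0.516, -0.484, 0.484]
ft_force: [-0.1, -0.2, -1.4]
opening: -0.0
t 2.775 tcp [ 0.6116 -0.1376  0.2311] r 0.1549 az 273.55460397644845 xyaw 273.68369041375496 ydown -1.0 q [-0.4   0.53  1.43 -0.    1.18 -0.46] F [-0.1 -0.2 -1.4] open -2.512205027299566e-06
```

View images.

View pics/side1.png

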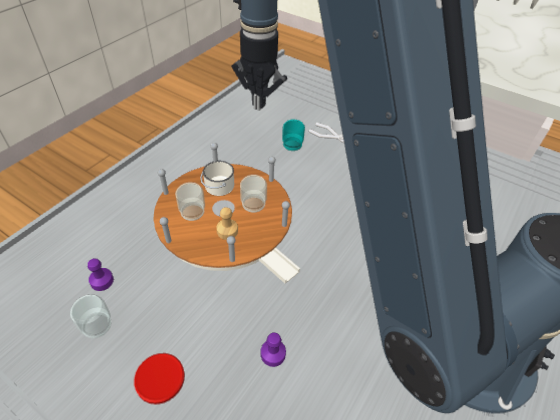

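View pics/wrist1.png

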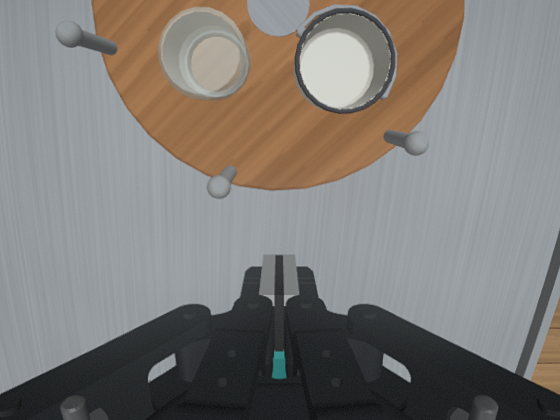

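The wrist view shows the shut fingers at (278,260) between post balls (220,185) and (415,145). The pot is at (345,65) and a jar at (205,55). I'll cross-check the balls and the tip through the wrist and side cameras.

```bash
python3 - <<'E'
from h import *
d=np.load("wrist1.npz");b=onz(d,[[219,187],[416,144],[69,35]],.108);print(b.round(4))
for p in b:
    v=p[:2]-[.602,.017];print(np.hypot(*v).round(4),np.degrees(np.arctan2(v[1],v[0]))%360)
s=np.load("side1.npz");print(proj(s,[[.6116,-.1376,.2311],[.6,.017,.042]]),proj(d,[[.6116,-.1376,.2311]]))
# circle through posts of radius .15: 3-pt
print(fitc(b))
E
```

```text
[[ 0.5662 -0.1291  0.108 ]
 [ 0.71   -0.0872  0.108 ]
 [ 0.4573 -0.0263  0.108 ]]
0.1505 256.2441412696783
0.15 316.0237662834597
0.151 196.67086415649882
[[258.47812148 107.75455612]
 [223.47290964 208.12951678]] [[278.11623542 273.76848427]]
(array([0.60147019, 0.01730404]), np.float64(0.1506286610567111))
```

```bash
python3 -m crank '[[0,0,0.015,0],[0,0.025,0,0],[0,0.025,0,0],[0,0.025,0,0],[0,0.025,0,0],[0,0.02,0,0],[0,0.02,0,0],[0,0.015,0,0],[0,0,0,0],[0,0,0,0]]'
python3 look.py 2 wrist side
```

```text
time: 4.12
tcp_pos: [0.6273, -0.1368, 0.0769]
ee_rot: [0.517, -0.516, 0.483, -0.484]
ft_force: [0.1, 0.3, 0.3]
opening: -0.0003
t 4.125 tcp [ 0.6273 -0.1368  0.0769] r 0.1559 az 279.3287542888762 xyaw 273.8115756427847 ydown -1.0 q [-0.39  0.74  1.5   0.    0.89 -0.46] F [0.1 0.3 0.3] open -0.0002555087743302291
```

View pics/wrist2.png

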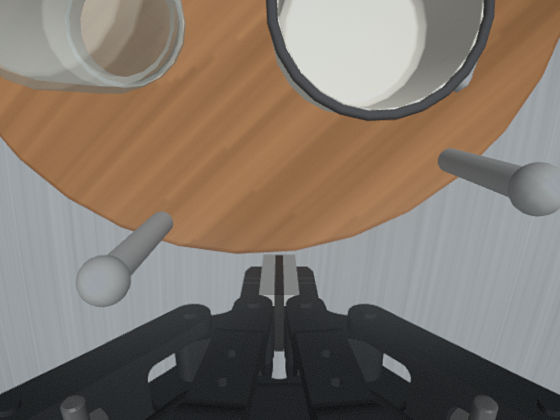

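View pics/side2.png

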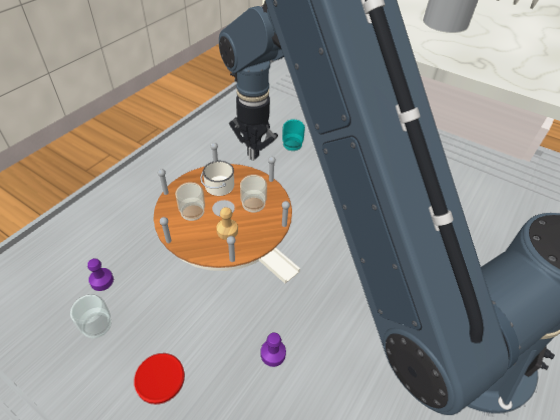

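```bash
python3 -m crank '[[0,0,-0.0075,0],[0,0,-0.0075,0],[-0.0001,0,-0.0054,2],[-0.0001,0,-0.0054,2],[-0.0001,0,-0.0054,2],[-0.0001,0,-0.0054,2],[-0.0001,0,-0.0054,2],[-0.0001,0,-0.0054,2],[-0.0001,0,-0.0054,2],[-0.0001,0,-0.0054,2],[-0.0001,0,-0.0054,2],[-0.0001,0,-0.0054,2]]'
python3 look.py 3 wrist side
```

```text
time: 5.72
tcp_pos: [0.558, -0.1318, 0.0763]
ee_rot: [-0.424, 0.424, -0.566, 0.566]
ft_force: [0.9, -1.6, -0.8]
opening: 0.0001
t 5.725 tcp [ 0.558  -0.1318  0.0763] r 0.1552 az 253.5166623002787 xyaw 253.69376681865748 ydown -1.0 q [-0.43  0.68  1.69 -0.    0.78 -0.14] F [ 0.9 -1.6 -0.8] open 9.021807521009408e-05
```

View pics/wrist3.png

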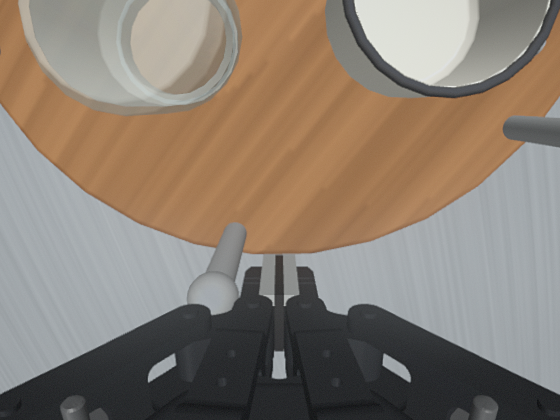

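The post sits against the finger and turns with it, and the radius holds at 155 mm. I'll continue along the arc.

```bash
python3 -m crank '[[-0.0002,0,-0.0081,3],[-0.0002,0,-0.0081,3],[-0.0002,0,-0.0081,3],[-0.0002,0,-0.0081,3],[-0.0002,0,-0.0081,3],[-0.0002,0,-0.0081,3],[-0.0002,0,-0.0081,3],[-0.0002,0,-0.0081,3],[-0.0002,0,-0.0081,3],[-0.0002,0,-0.0081,3],[-0.0002,0,-0.0081,3],[-0.0002,0,-0.0081,3]]'
python3 look.py 4 wrist side
```

```text
time: 7.32
tcp_pos: [0.479, -0.0782, 0.0764]
ee_rot: [-0.229, 0.229, -0.669, 0.669]
ft_force: [-0.7, -0.6, -0.6]
opening: 0.0002
t 7.325 tcp [ 0.479  -0.0782  0.0764] r 0.1555 az 217.73509463666213 xyaw 217.72692529663195 ydown -1.0 q [-0.39  0.61  1.91 -0.    0.63  0.52] F [-0.7 -0.6 -0.6] open 0.00017239249002548002
```

View pics/side4.png

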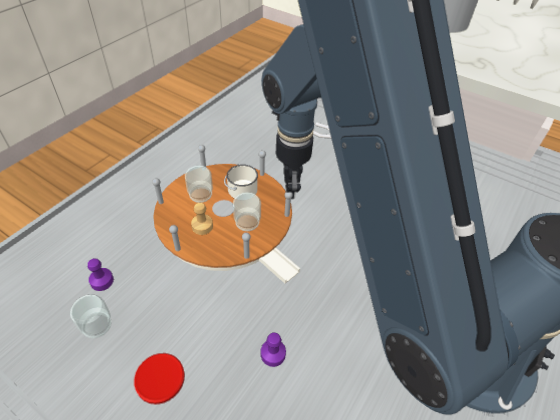

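View pics/wrist4.png

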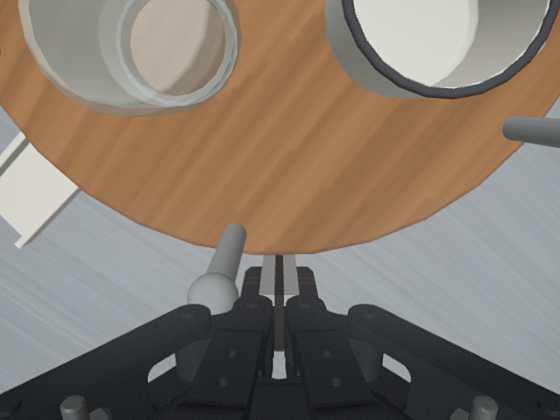

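```bash
cat > pot.py <<'E'
import sys
from h import *
d=np.load(sys.argv[1]);C=cloud(d);hsv=cv2.cvtColor(d["image"],cv2.COLOR_RGB2HSV);c0=np.array([.6015,.017]) if 'side' not in sys.argv[1] else np.array([.599,.020])
r=np.hypot(C[...,0]-c0[0],C[...,1]-c0[1])
k=(C[...,2]>.085)&(C[...,2]<.107)&(r<.12)&(hsv[...,1]<60)
N,l,st,_=cv2.connectedComponentsWithStats(k.astype(np.uint8))
for i in range(1,N):
    if st[i,4]<20: continue
    cc,rr=fitc(C[l==i]);v=cc-c0;print(st[i].tolist(),cc.round(3),"R",rr.round(3),"r",np.hypot(*v).round(3),"az",(np.degrees(np.arctan2(v[1],v[0]))%360).round(1),"meanrgb",d["image"][l==i].mean(0).round())
E
python3 pot.py side4.npz; python3 - <<'E'
from h import *
d=np.load("wrist4.npz");b=onz(d,[[214,291]],.108)[0];v=b[:2]-[.6015,.017];print(b,np.hypot(*v),np.degrees(np.arctan2(v[1],v[0]))%360)
E
```

```text
[226, 165, 32, 25, 296] [ 0.598 -0.052] R 0.035 r 0.072 az 269.1 meanrgb [163. 159. 150.]
[186, 178, 26, 13, 142] [0.672 0.017] R 0.029 r 0.073 az 357.7 meanrgb [175. 171. 157.]
[233, 207, 27, 12, 118] [0.528 0.021] R 0.03 r 0.071 az 179.4 meanrgb [177. 173. 160.]
[ 0.47297908 -0.05521823  0.108     ] 0.14742150713858715 209.3324189753825
```

```bash
python3 -m crank '[[-0.0002,0,-0.0081,3],[-0.0002,0,-0.0081,3],[-0.0002,0,-0.0081,3],[-0.0002,0,-0.0081,3],[-0.0002,0,-0.0081,3],[-0.0002,0,-0.0081,3],[-0.0002,0,-0.0081,3],[-0.0002,0,-0.0081,3],[-0.0002,0,-0.0081,3],[-0.0002,0,-0.0081,3],[-0.0002,0,-0.0081,3],[-0.0002,0,-0.0081,3]]'
python3 look.py 5 wrist side
```

```text
time: 8.93
tcp_pos: [0.4468, 0.0117, 0.0764]
ee_rot: [-0.011, 0.011, -0.707, 0.707]
ft_force: [-1.4, -1.0, 0.6]
opening: 0.0002
t 8.925 tcp [0.4468 0.0117 0.0764] r 0.1553 az 181.94213184987365 xyaw 181.78123390290207 ydown -1.0 q [-0.22  0.58  2.   -0.    0.56  1.32] F [-1.4 -1.   0.6] open 0.0002084243975766838
```

View pics/wrist5.png

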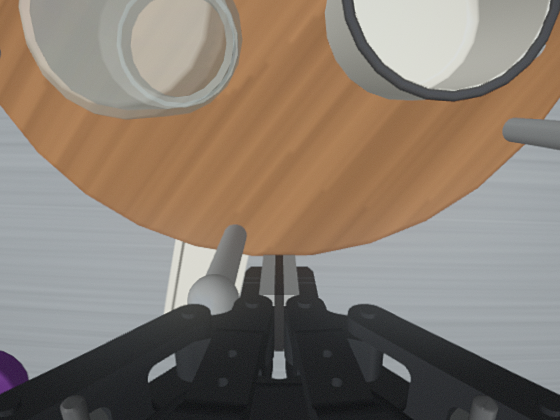

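```bash
python3 -m crank '[[-0.0002,0,-0.0081,3],[-0.0002,0,-0.0081,3],[-0.0002,0,-0.0081,3],[-0.0002,0,-0.0081,3],[-0.0002,0,-0.0081,3],[-0.0002,0,-0.0081,3],[-0.0002,0,-0.0081,3],[-0.0002,0,-0.0081,3],[-0.0002,0,-0.0081,3],[-0.0002,0,-0.0081,3],[-0.0002,0,-0.0081,3],[-0.0002,0,-0.0081,3]]'
python3 look.py 6 wrist side;python3 pot.py side6.npz
```

```text
time: 10.52
tcp_pos: [0.4731, 0.1034, 0.0763]
ee_rot: [0.208, -0.208, -0.676, 0.676]
ft_force: [-1.6, -0.9, 0.2]
opening: 0.0001
t 10.525 tcp [0.4731 0.1034 0.0763] r 0.1552 az 146.15157189690996 xyaw 145.8205002521421 ydown -1.0 q [-0.02  0.61  1.91 -0.    0.63  2.15] F [-1.6 -0.9  0.2] open 0.00014587517515539101
[262, 192, 9, 17, 63] [ 0.519 -0.01 ] R 0.023 r 0.085 az 200.5 meanrgb [157. 154. 149.]
[196, 218, 15, 9, 59] [0.579 0.095] R 0.023 r 0.077 az 104.9 meanrgb [180. 174. 160.]
```

View pics/side6.png

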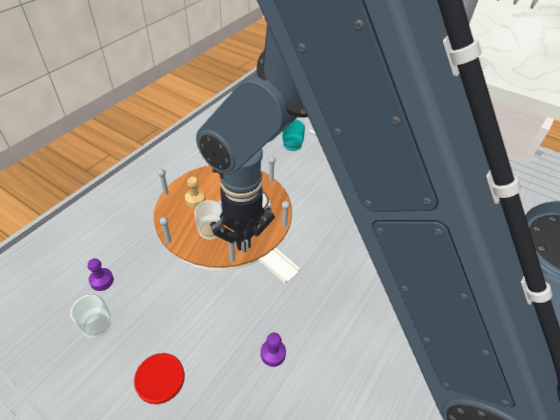

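```bash
python3 -m crank '[[-0.0002,0,-0.0081,3],[-0.0002,0,-0.0081,3],[-0.0002,0,-0.0081,3],[-0.0002,0,-0.0081,3],[-0.0002,0,-0.0081,3],[-0.0002,0,-0.0081,3],[-0.0002,0,-0.0081,3],[-0.0002,0,-0.0054,1],[-0.0003,0,-0.0054,1],[-0.0004,0,-0.0054,1],[-0.0003,0,-0.0027,0],[0,0,0,0]]'
python3 look.py 7 wrist side
```

```text
time: 12.12
tcp_pos: [0.5296, 0.1535, 0.0764]
ee_rot: [-0.343, 0.344, 0.618, -0.618]
ft_force: [-0.1, 0.6, 0.2]
opening: 0.0005
t 12.125 tcp [0.5296 0.1535 0.0764] r 0.1545 az 117.95651106005718 xyaw 121.83435020972532 ydown -1.0 q [0.08 0.66 1.74 0.   0.74 2.66] F [-0.1  0.6  0.2] open 0.00047032628840786944
```

View pics/wrist7.png

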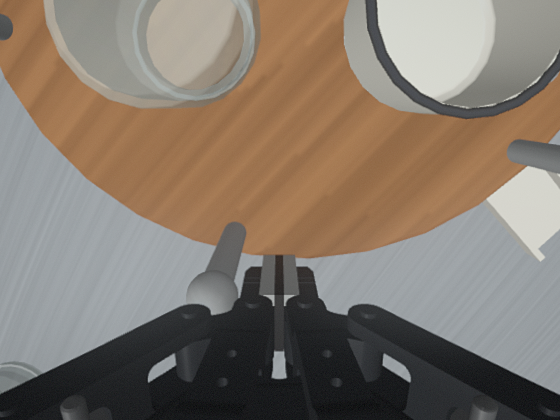

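```bash
python3 -m crank '[[0,0,0.01,0],[0,0,0.01,0],[0,0,0.005,0],[0,-0.03,0,0],[0,-0.03,0,0],[0,-0.03,0,0],[0,-0.03,0,0],[0,-0.03,0,0],[0,-0.02,0,0],[0.04,0,0,0],[0.04,0,0,0],[0.04,0,0,0]]'
python3 -m crank '[[0.04,0,0,0],[0.04,0,0,0],[0.04,0,0,0],[0,0,0,0],[0,0,0,0]]'
python3 look.py 8 top side; python3 pot.py top8.npz; python3 pot.py side8.npz
```

```text
time: 13.72
tcp_pos: [0.444, 0.2409, 0.2463]
ee_rot: [-0.344, 0.342, 0.619, -0.618]
ft_force: [-0.2, -0.6, 0.3]
opening: -0.0001
time: 14.35
tcp_pos: [0.394, 0.2969, 0.2457]
ee_rot: [-0.341, 0.305, 0.647, -0.61]
ft_force: [0.1, -0.5, 0.1]
opening: 0.0002
t 14.35 tcp [0.394  0.2969 0.2457] r 0.3487 az 126.6106157704867 xyaw 125.58476480060659 ydown -0.997 q [0.37 0.32 1.76 0.08 1.06 2.85] F [ 0.1 -0.5  0.1] open 0.00022288363489021915
[249, 197, 26, 30, 138] [0.531 0.028] R 0.035 r 0.072 az 171.5 meanrgb [77. 76. 76.]
[234, 179, 24, 10, 137] [ 0.586 -0.051] R 0.03 r 0.073 az 259.6 meanrgb [168. 163. 151.]
[227, 198, 34, 28, 326] [0.529 0.033] R 0.035 r 0.071 az 169.4 meanrgb [152. 149. 140.]
```

View pics/top8.png

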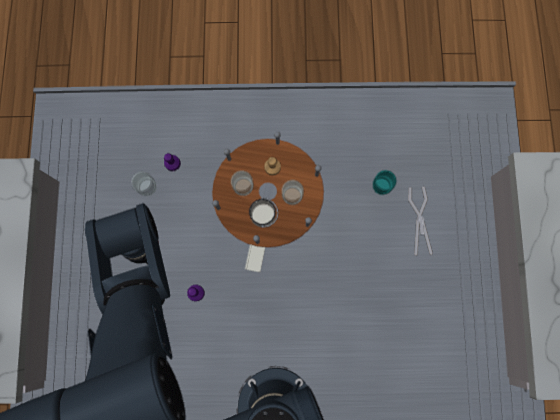

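View pics/side8.png

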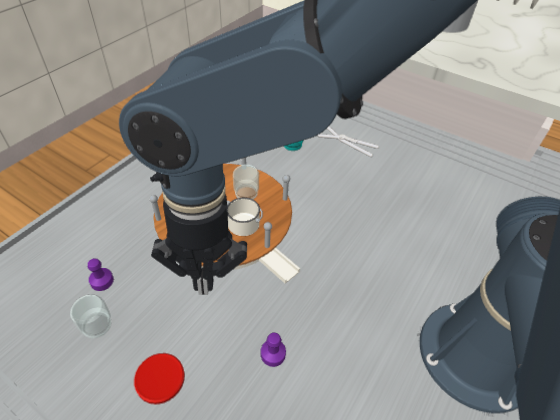

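The pot is at azimuth 168.5–169.4° against a spout at about 168.6°, 72 mm from the axis. The last joint is sitting close to its range end, so I'll ease it back before handing in.

```bash
python3 -m crank '[[0,0,0,-6],[0,0,0,-6],[0,0,0,0],[0,0,0,0],[0,0,0,0],[0,0,0,0]]'
python3 look.py 9 top; python3 pot.py top9.npz; python3 -c "
from bench import bot;bot.close_job()"
```

```text
time: 15.2
tcp_pos: [0.3935, 0.2971, 0.2456]
ee_rot: [-0.272, 0.24, 0.679, -0.638]
ft_force: [-0.5, 0.6, 0.1]
opening: 0.0001
t 15.2 tcp [0.3935 0.2971 0.2456] r 0.3492 az 126.66036909865093 xyaw 137.58842519622874 ydown -0.997 q [0.37 0.32 1.76 0.08 1.06 2.64] F [-0.5  0.6  0.1] open 5.0144795087288074e-05
[249, 197, 26, 30, 134] [0.53  0.028] R 0.035 r 0.072 az 171.4 meanrgb [76. 76. 76.]
the job is handed in; nothing more can be done
```

The pot now stands in line with the spout, on the spout's side, and the job is handed in at about 15 s of the 69 s. I pushed one rim post with the shut fingers along an arc of roughly 148° clockwise. Then I backed off, lifted and moved the arm clear.

**Final checks:**
- **Pot position:** it is 71–72 mm from the axis. The top camera puts it at 168.5° using its own axis estimate, or 171.4° using the fused one, and the side camera gives 169.4°. The spout is at about 168.6°, so even the worst case is about 3°, or 4 mm off the line (limit 18 mm).
- **At rest:** two top views 0.85 s apart show the pot in the same place.
- **Everything still standing:** after the push, the top view showed both jars and the tamper upright on the carousel. The jar, lid and tong beside it looked unmoved in the pictures; I did not measure this.
- **Forces:** the wrist force read under 3 N at every reading.

**One disagreement:** while I was withdrawing, the last joint came up to about 2.85 rad, the end of its range. The move was cut short there and the tool tilted slightly, so I turned the joint back to 2.64 rad before handing in.

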